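# Lever open the medicine case and show a bottle to the inspection camera

## Robot

A 6-joint arm with a two-finger parallel gripper is mounted at the origin on the work surface. World frame = base frame: x ahead of the robot, y to its left, z up, the work surface at z = 0. Lengths are in m, angles in rad, forces in N, time in s.
With the tool pointing down it reaches from about 0.325 to 0.925 m from the base axis. Payload 3.1 kg.
Tool frame: the origin (TCP) lies on the front face of the gripper's body, between the roots of the fingers; the fingertips stand 73 mm ahead of it and the grasp point (between the pads) lies 54 mm ahead of it; z points along the fingers, y is the line along which they close (so a half turn about z gives the same grasp; the last joint's range is limited). The gripper opens to 85 mm and grips with 20 to 120 N. Pads are 22 mm wide; open, the fingers measure 114 mm over their backs; the gripper's body (76 mm by 85 mm) begins 54 mm behind the grasp point. The pads swing forward as they close: fully open they stand 13 mm farther back than shut.
Start: joints at [1.037, 0.217, 1.613, -0, 1.311, -0.112], TCP at [0.256, 0.57, 0.304] pointing down, gripper open.
Joint ranges: [-2.75, 2.75], [-0.78, 2.1], [0.31, 2.55], [-1.13, 4.27], [0.13, 2.63], [-2.58, 2.58]. Speed limits (rad/s): [2.79, 2.79, 3.14, 3.14, 3.14, 3.14].

## Interface

Orientations are given as a 3x3 rotation matrix whose columns are the frame's x, y, z axes.
In Python, from workcell import robot gives the robot as it stands. The module is installed in compiled form; this text tells all that it offers.
- The arm moves only by the tool jog_arm, never from a script. Its argument "commands" is a list that holds one entry, the list of rows, each a list of 6 numbers: the shift along the tool's x, y, z in mm, then the turn, a rotation vector about the tool's x, y, z in rad. A call has 1 to 12 rows; each row is the pose to reach, as a shift and turn from the pose commanded when the call began, along the tool's axes at that moment; what a row does not reach only later rows make up. A row lasts 1/8 s, in which the tool goes at most 62.5 mm and 10.7 degrees, less where a joint would pass 70% of its speed; a pose out of reach is approached as far as the arm can. A call with a gripper value outside its range is refused whole. "fingers" is the finger opening in mm, from 0 to 85.4, set as the call begins (left out, the last holds). The fingers move at their own pace and stop on an object; "grip_force" is the grip in N (left out, the last holds). Time passes only in rows, so rows that repeat a pose let the fingers close. It gives the time, the measured TCP pose, the force, the opening and the grip force at its end, in the units of the state.
- robot.state(): the state, without advancing time (a new reading comes with each control period).
- robot.read_camera(name): name is "scene" or "top" or "wrist"; returns a dict with "image" (420x560x3 uint8, blue, green, red), "fx", "fy", "cx", "cy" (pixels), "rvec" (rotation vector, rad) and "tvec" (3), from world to camera coordinates, as OpenCV has them. Camera axes: x right, y down, z forward; pixel columns grow to the right and rows downward; lengths in m; the calibration is good to about 2 mm. A picture is of the moment at which its call begins. There is no depth.
- robot.hand_in(): hands the job in; it is judged then, once.
Trained networks look in the newest picture that a camera, given by its name, has taken for a name from the list of things; names that differ only in an ending like _2 or _b are one class to them, and where a whole thing is asked for, a point or a joint stands for the part that bears it (a point fixed in the world has none). Each returns a list of dicts, best first, with "conf" (0 to 1); they miss things now and then, are a little off and sometimes report something else, mostly with a low value. They report only what shows in the picture. A call takes as long as a camera call. They do not tell look-alikes from the thing itself.
- robot.look_for(camera, thing): "bbox" ([left, top, right, bottom] in pixels, round what is visible of it).
- robot.trace(camera, thing): "region" (420x560 bool, what is visible of it) and "bbox" ([left, top, right, bottom] in pixels, round what is visible of it).
- robot.pinpoint(camera, thing): "pixel" ([row, column] in pixels: a listed point, or the origin of a listed thing).
The state is a dict: "time_s": time; "joints": joint angles; "qvel": joint speeds; "effort": joint torques, N m; "position": TCP position; "eef_rot": TCP orientation; "force": force on the tool from outside, world axes, zero at the start; "wrist_torque": the same for the moment, N m; "finger_gap": finger opening in m; "gripper_force": force on a finger pad.
Only numpy, scipy, OpenCV 4.12 (cv2) and the standard library are available. Lean on these libraries where they do the work, as an engineer would, in place of code of your own. Each camera call takes 0.05 s, during which the arm holds its last target. There are 200 camera calls.

## Task

Lever the clear cover of the blue medicine case open with the spatula (not with the gripper), swing it up until it stands about upright, and lay the spatula flat on the desk again. Then take the orange-capped bottle out and present it to the inspection camera in mid-air: upright and still, the middle of its orange label at the camera's focus point and the label facing the lens squarely. Finish while still holding it there in the gripper, with the cover left open and the other bottles and the things on the desk left in place and the camera not bumped.

Things in the scene. Friction and masses are not known exactly. Their poses are not given: they have to be found in the camera images.
- case: Fixed blue case, 160 (x) by 230 mm (y), walls 74 mm high, 6 mm thick. Origin: centre of its underside; -x is its front, z up. Bottles stand on its 6 mm thick floor, in 53 mm round holes of a 14 mm thick grey insert; hole centres at x = -15, y = -66, 0, +66 mm; which bottle is where varies.
- cover_hinge (a point): Middle of the cover's hinge line (parallel to the case's y; axes as the case's), on the top edge of the rear wall: x = 80, z = 74 mm in the case's frame. Clear cover with white border, 5 mm thick, 230 mm wide, 168 mm from hinge to front edge, so it overhangs the front wall by 8 mm; shut, its underside is at z = 74 mm.
- notch (a point): Pry notch in the case's front wall: 70 mm wide gap where the wall is only 60 mm high, leaving a 14 mm high slot under the shut cover. Point: middle of the slot at the wall's outer face, x = -80, y = 0, z = 67 mm in the case's frame (same axes).
- cover (a joint): Angle of the case's cover in rad: 0 shut, grows as its front edge rises, 1.57 upright, stop at 1.9. The hinge is stiff: the cover stays at any angle where it is left; raising it takes about 3 N near its front edge.
- spatula: Spatula lying on the desk: black handle 90 mm long (x = -70 to +20 mm), 18 mm wide (y), 22 mm tall (z = 0 to 22 mm); flat steel blade 24 mm wide, 3 mm thick, its mid-plane at z = 11 mm, running forward along +x to the tip at x = +100 mm. 70 g; balances at about x = -3 mm. Origin: on the handle's underside, 20 mm behind the handle's front end; x points to the blade tip, z up.
- bottle_orange: The bottle to present, with a round orange screw cap; white box-shaped body 32 (x) by 38 (y) by 36 mm tall, cap 22 mm in diameter from 40 to 62 mm above the underside, about 60 g. Origin: centre of the underside; z up. Flat orange label on its -x side; an orange stripe on the shoulder, seen from above, marks that side. It faces the case's front, give or take 0.6 rad.
- label (a point): Middle of the orange label on bottle_orange: at x = -16 mm, y = 0, z = 18 mm in the bottle's frame (same axes); the label faces along -x.
- bottle_blue: Another bottle, to be left alone, with a round blue screw cap; white box-shaped body 32 (x) by 38 (y) by 36 mm tall, cap 22 mm in diameter from 40 to 62 mm above the underside, about 60 g. Origin: centre of the underside; z up. Blue label on its -x side.
- bottle_green: Another bottle, to be left alone, with a round green screw cap; white box-shaped body 32 (x) by 38 (y) by 36 mm tall, cap 22 mm in diameter from 40 to 62 mm above the underside, about 60 g. Origin: centre of the underside; z up. Green label on its -x side.
- camera: Fixed stand of the inspection camera: grey base plate 100 x 90 mm, 12 mm high, round steel column 16 mm in diameter up to z = 292 mm on which a black head (46 mm wide, 42 mm high) with a lens (36 mm in diameter, blue ring) is clamped at a varying height. The lens looks level along the stand's -x; its front is 75 mm from the column axis. Origin: on the desk, at the column axis.
- focus (a point): The camera's focus point in the air, on the lens axis 90 mm in front of the lens front (165 mm from the column axis), at lens height, 140 to 220 mm above the desk. Axes as the camera stand's: +x points from the focus point to the lens, z up.
- swab_jar: Bystander: clear jar with steel lid, 66 mm in diameter, 86 mm tall, standing on the desk. Origin: centre of the underside.
- steel_cup: Bystander: open steel cup, 68 mm in diameter, 70 mm tall. Origin: centre of the underside.
- pump_bottle: Bystander: amber pump bottle 60 x 45 mm, 162 mm tall. Origin: centre of the underside.
Not all that is in view belongs to the job. Several things have the shape of the spatula; the one meant has the colours described above.

How it is judged:
By the outcome, as a careful person would: the job done as asked, in the order asked, and still so for the second after the job is handed in, while the arm keeps its last pose, push and grip.
It also fails if it takes over 61 s, if anything falls off the work surface, if the arm or the gripper's body presses on something with over 40 N, if the wrist force passes 120 N, or if a joint passes its speed limit or range.

## Working session

There is one attempt and no reset: what is moved stays moved. The work goes in short steps, Python scripts to look and compute and a tool call to move; the robot and the scene stay as the last step left them, time stands still between calls to the robot, and variables do not carry over. Pictures are saved under pics/ and viewed, at most 10 in all, crops included, and the job is handed in when it is done.

Besides the shell and the picture viewer there is one more tool, called as name(argument=value, ...) on one line, values as JSON. jog_arm: Moves the arm, as the interface text tells. Its arguments: {"type":"object","properties":{"commands":{"type":"array","items":{"type":"array","items":{"type":"array","items":{"type":"number"}}}},"fingers":{"type":"number"},"grip_force":{"type":"number"}},"required":["commands"]}

```bash
mkdir -p pics; cat > h.py <<'E'
import numpy as np, cv2
from workcell import robot
def cam(n):
    c=robot.read_camera(n); c['K']=np.array([[c['fx'],0,c['cx']],[0,c['fy'],c['cy']],[0,0,1.]])
    c['R']=cv2.Rodrigues(np.array(c['rvec'],float))[0]; c['t']=np.array(c['tvec'],float).ravel(); return c
def px(c,P):
    return cv2.projectPoints(np.atleast_2d(np.array(P,float)),c['R'],c['t'],c['K'],None)[0].reshape(-1,2)
def onz(c,uv,z):
    d=c['R'].T@np.linalg.solve(c['K'],[uv[0],uv[1],1.]); o=-c['R'].T@c['t']
    return o+d*(z-o[2])/d[2]
def tri(cs,uvs):
    A=[];b=[]
    for c,uv in zip(cs,uvs):
        d=c['R'].T@np.linalg.solve(c['K'],[uv[0],uv[1],1.]); d/=np.linalg.norm(d); M=np.eye(3)-np.outer(d,d)
        A.append(M); b.append(M@(-c['R'].T@c['t']))
    return np.linalg.lstsq(np.vstack(A),np.hstack(b),rcond=None)[0]
E
python3 - <<'E'
from h import *
np.set_printoptions(precision=3,suppress=True)
C={n:cam(n) for n in('scene','top')}
ims=[]
for n,c in C.items():
    print(n,-c['R'].T@c['t'],c['R'][2],c['fx']); cv2.imwrite(f'pics/{n}0.png',cv2.resize(c['image'],(800,600),interpolation=cv2.INTER_CUBIC))
    for th in['case','cover_hinge','notch','spatula','bottle_orange','label','bottle_blue','bottle_green','camera','focus','swab_jar','steel_cup','pump_bottle']:
        r=robot.pinpoint(n,th); print(n,th,[(round(x['conf'],2),np.round(x['pixel'][::-1],1).tolist()) for x in r[:4]])
print(robot.state())
E
```

```text
scene [ 1.62  -0.232  0.944] [-0.769  0.191 -0.61 ] 451.42517188521396
scene case [(0.71, [272.9, 258.8]), (0.61, [141.6, 241.7])]
scene cover_hinge [(0.75, [285.5, 258.3]), (0.29, [144.7, 244.2])]
scene notch [(0.86, [264.9, 222.1]), (0.35, [270.9, 257.1])]
scene spatula [(0.82, [411.9, 205.9]), (0.73, [359.3, 206.3]), (0.68, [362.0, 178.1])]
scene bottle_orange []
scene label [(0.21, [359.0, 209.2])]
scene bottle_blue []
scene bottle_green [(0.32, [357.1, 207.9])]
scene camera [(0.65, [144.0, 240.7])]
scene focus [(0.59, [262.4, 221.6])]
scene swab_jar [(0.64, [203.6, 282.7])]
scene steel_cup [(0.7, [395.9, 243.2])]
scene pump_bottle [(0.58, [151.9, 288.4])]
top [0.204 0.037 1.553] [ 0.211  0.004 -0.977] 472.7186704616109
top case [(0.95, [302.2, 180.6])]
top cover_hinge [(0.86, [298.2, 147.7])]
top notch [(0.97, [304.2, 197.2]), (0.27, [302.9, 179.8])]
top spatula [(0.73, [141.1, 217.3]), (0.58, [167.2, 282.4]), (0.54, [196.9, 226.6])]
top bottle_orange []
top label []
top bottle_blue []
top bottle_green []
top camera [(0.83, [413.7, 225.8])]
top focus []
top swab_jar [(0.56, [365.6, 168.6])]
top steel_cup [(0.83, [191.2, 168.0]), (0.29, [304.2, 182.3])]
top pump_bottle [(0.71, [402.9, 169.2]), (0.54, [304.8, 201.1])]
{'time_s': 1.4, 'joints': array([ 1.037,  0.217,  1.613, -0.   ,  1.311, -0.112]), 'qvel': array([ 0.001, -0.   ,  0.001,  0.   , -0.   ,  0.001]), 'effort': array([ -0.001, -39.689, -30.423,  -0.   ,   0.001,   0.   ]), 'position': array([0.256, 0.57 , 0.304]), 'eef_rot': array([[-0.912,  0.409,  0.   ],
       [ 0.409,  0.912, -0.   ],
       [-0.   , -0.   , -1.   ]]), 'force': array([ 0.687, -1.095, -0.102]), 'wrist_torque': array([-0.03 , -0.029, -0.018]), 'gripper_force': 0.0, 'finger_gap': 0.08547973968894938}
```

View pics/top0.png

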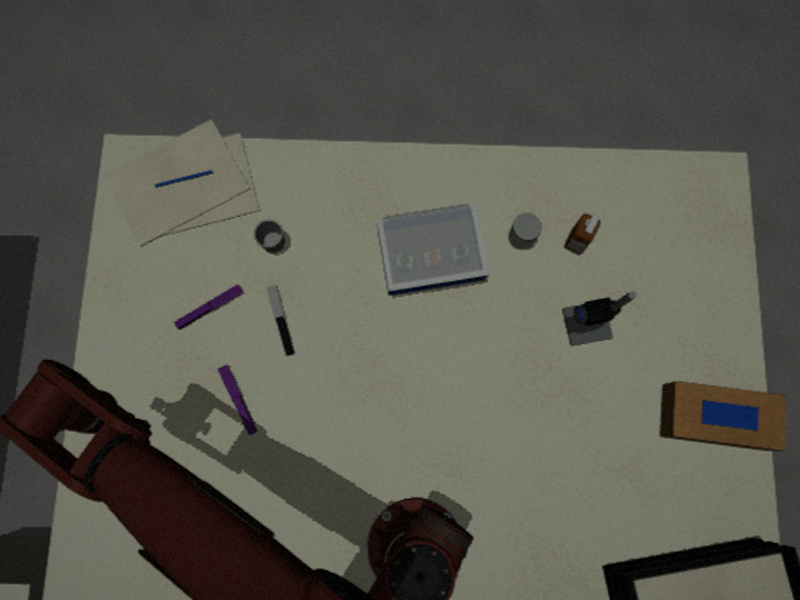

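View pics/scene0.png

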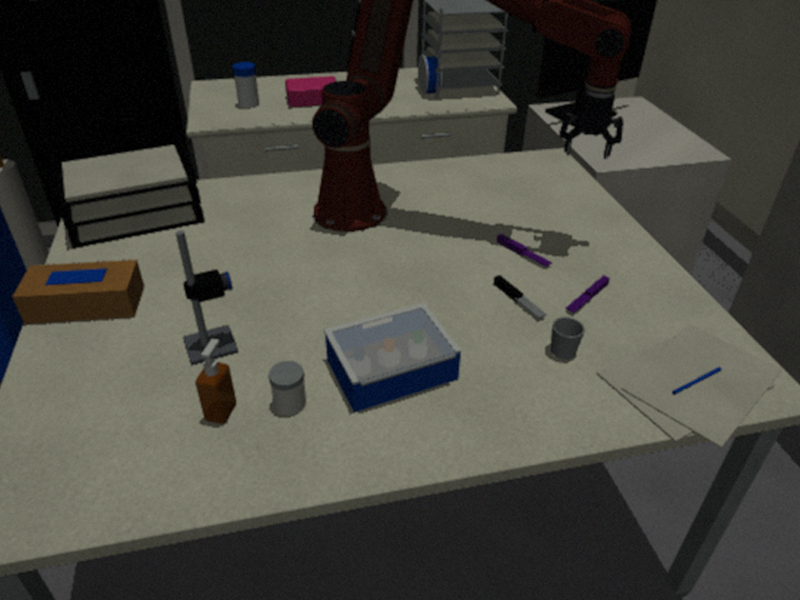

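The black-and-steel spatula is at top (282,320) in the 800 px picture. The two look-alikes at (209,307) and (237,400) are purple, so they don't fit. The orange cap is in the middle hole at (432,257). Next I'll measure and confirm the spatula in one crop.

```bash
python3 - <<'E'
from h import *
np.set_printoptions(precision=4,suppress=True)
C={n:cam(n) for n in('scene','top')}
a=cv2.resize(C['top']['image'][190:260,165:235],(400,400),interpolation=cv2.INTER_CUBIC)
b=cv2.resize(C['top']['image'][135:215,260:350],(400,400),interpolation=cv2.INTER_CUBIC)
cv2.imwrite('pics/crop1.png',np.clip(np.hstack([a,b])*1.8,0,255).astype(np.uint8))
for th,z in[('case',0),('cover',.077),('spatula',.011),('camera',.1),('bottle_orange',.05),('swab_jar',.08),('steel_cup',.07),('pump_bottle',.1)]:
    for n in C:
        for r in robot.trace(n,th)[:3]:
            m=r['region'].astype(np.uint8); k=cv2.findContours(m,0,2)[0]
            if not k: continue
            k=max(k,key=cv2.contourArea); R=cv2.minAreaRect(k); bx=cv2.boxPoints(R)
            ys,xs=np.nonzero(m)
            print(n,th,round(r['conf'],2),'cen',xs.mean().round(1),ys.mean().round(1),onz(C[n],(xs.mean(),ys.mean()),z)[:2],'box',[onz(C[n],p,z)[:2].round(3).tolist() for p in bx] if n=='top' else '')
for th,i,j in[('notch',0,0),('cover_hinge',0,0),('case',0,0),('spatula',None,None),('camera',0,0)]:
    s=robot.pinpoint('scene',th);t=robot.pinpoint('top',th)
    for p in s[:3]:
        for q in t[:3]:
            if min(p['conf'],q['conf'])>.4: print(th,p['pixel'],q['pixel'],tri([C['scene'],C['top']],[p['pixel'][::-1],q['pixel'][::-1]]))
E
```

```text
scene case 0.55 cen 274.2 248.1 [ 0.6222 -0.0082] box 
top case 0.72 cen 302.5 174.3 [ 0.6781 -0.0229] box [[0.753, 0.116], [0.803, -0.13], [0.606, -0.162], [0.558, 0.077]]
scene cover 0.93 cen 273.9 240.0 [ 0.6699 -0.02  ] box 
scene cover 0.6 cen 151.0 270.5 [ 0.7205 -0.3639] box 
top cover 0.89 cen 302.6 172.7 [ 0.6599 -0.02  ] box [[0.725, 0.109], [0.772, -0.12], [0.598, -0.148], [0.553, 0.075]]
top cover 0.52 cen 416.3 218.2 [ 0.5191 -0.3855] box [[0.536, -0.334], [0.558, -0.43], [0.504, -0.438], [0.482, -0.344]]
scene spatula 0.8 cen 366.0 174.5 [0.3076 0.4141] box 
scene spatula 0.79 cen 412.1 205.1 [0.5204 0.4997] box 
scene spatula 0.59 cen 361.7 206.0 [0.4893 0.3273] box 
top spatula 0.93 cen 166.0 278.8 [0.3096 0.413 ] box [[0.375, 0.465], [0.388, 0.442], [0.239, 0.357], [0.228, 0.38]]
top spatula 0.57 cen 195.9 222.3 [0.4983 0.3285] box [[0.57, 0.365], [0.577, 0.341], [0.416, 0.29], [0.409, 0.314]]
top spatula 0.56 cen 145.9 214.7 [0.5192 0.4969] box [[0.484, 0.579], [0.583, 0.434], [0.557, 0.416], [0.458, 0.56]]
scene camera 0.62 cen 273.9 248.0 [ 0.7272 -0.0325] box 
sc
[... 953 characters left out ...]
8 -0.0285  0.0643]
case [255.7, 270.6] [179.0, 301.0] [ 0.6587 -0.0224  0.0052]
spatula [207.2, 359.0] [217.6, 143.6] [0.4855 0.4102 0.0185]
spatula [207.2, 359.0] [286.2, 166.7] [ 0.2902  0.4325 -0.1573]
spatula [207.2, 359.0] [226.5, 196.1] [0.4844 0.3245 0.0032]
spatula [177.6, 361.3] [217.6, 143.6] [0.4666 0.395  0.1259]
spatula [177.6, 361.3] [286.2, 166.7] [ 0.2861  0.4114 -0.0162]
spatula [177.6, 361.3] [226.5, 196.1] [0.4675 0.3137 0.1141]
spatula [204.8, 409.0] [217.6, 143.6] [0.5087 0.5006 0.0047]
spatula [204.8, 409.0] [286.2, 166.7] [ 0.326   0.5224 -0.1429]
spatula [204.8, 409.0] [226.5, 196.1] [0.5166 0.3997 0.0179]
camera [243.0, 144.1] [222.7, 415.1] [ 0.5194 -0.3985  0.0042]
```

View pics/crop1.png

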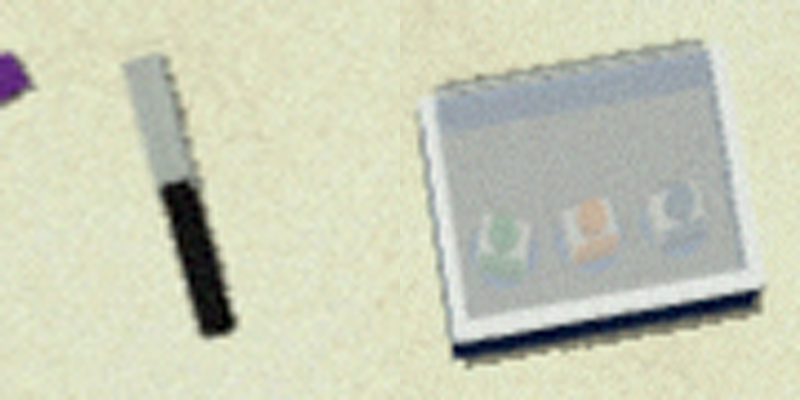

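The enlarged crop confirms the black-handled, steel-bladed one at crop (180,195). I'll move above it for a wrist view.

jog_arm(commands=[[[-308, -131, 54, 0, 0, -0.73], [-308, -131, 54, 0, 0, -0.73], [-308, -131, 54, 0, 0, -0.73], [-308, -131, 54, 0, 0, -0.73], [-308, -131, 54, 0, 0, -0.73], [-308, -131, 54, 0, 0, -0.73], [-308, -131, 54, 0, 0, -0.73], [-308, -131, 54, 0, 0, -0.73]]])

```text
time_s: 3.8
position: [0.483, 0.3249, 0.25]
eef_rot: [[-0.953, -0.303, -0.0], [-0.303, 0.953, 0.001], [0.0, 0.001, -1.0]]
force: [-0.3, 0.8, -0.1]
finger_gap: 0.0857
gripper_force: 0.0
```

```bash
cat >> h.py <<'E'
np.set_printoptions(precision=4,suppress=True)
def down(yaw): # tool pointing down, tool x at yaw
    c,s=np.cos(yaw),np.sin(yaw); return np.array([[c,s,0],[s,-c,0],[0,0,-1.]])
def row(P,R,P0=None,R0=None):
    s=robot.state(); P0=s['position'] if P0 is None else P0; R0=s['eef_rot'] if R0 is None else R0
    return np.r_[1000*R0.T@(np.array(P)-P0), cv2.Rodrigues(R0.T@R)[0].ravel()].round(3)
E
python3 - <<'E'
from h import *
s=robot.state(); print(s['time_s'],s['position'],s['eef_rot'],s['joints'])
c=cam('wrist'); cv2.imwrite('pics/w1.png',c['image']); print(-c['R'].T@c['t'],c['R'][2])
g=c['image'].max(2)
m=((g<45)).astype(np.uint8)
n,l,st,ce=cv2.connectedComponentsWithStats(m)
for i in range(1,n):
    if st[i,4]>300: 
        k=cv2.findContours((l==i).astype(np.uint8),0,2)[0][0]; bx=cv2.boxPoints(cv2.minAreaRect(k))
        print(st[i],ce[i],[onz(c,p,.022)[:2].tolist() for p in bx])
for r in robot.trace('wrist','spatula')[:3]:
    k=max(cv2.findContours(r['region'].astype(np.uint8),0,2)[0],key=cv2.contourArea); bx=cv2.boxPoints(cv2.minAreaRect(k))
    print('tr',r['conf'],bx.tolist(),[onz(c,p,.015)[:2].tolist() for p in bx])
for r in robot.pinpoint('wrist','spatula')[:3]: print(r,onz(c,r['pixel'][::-1],0))
E
```

```text
3.8 [0.483  0.3249 0.25  ] [[-0.953  -0.303  -0.0004]
 [-0.303   0.953   0.0006]
 [ 0.0002  0.0007 -1.    ]] [ 0.4713  0.1783  1.7642  0.0007  1.1991 -1.4075]
[0.4134 0.3022 0.3189] [ 0.2717  0.0854 -0.9586]
[424   0  15  44 373] [429.9625  18.3485] [[0.29537224536166806, 0.3823314081519457], [0.2919220370821611, 0.3905750958712517], [0.3187734407683955, 0.4070939196219789], [0.32236472682623, 0.3985884049184429]]
[ 266  116   23   98 1886] [277.3892 163.8547] [[0.4172097471733227, 0.2897110227966395], [0.41136925483442793, 0.3059422980842101], [0.4942415459563605, 0.3364963690749772], [0.5006624512771162, 0.31885331629864216]]
[    0   270   560   150 42990] [279.3879 372.0134] [[0.8341060965821894, 0.09352524919947161], [0.6384597883717424, 0.07996937096876677], [0.46903431465445017, 0.6103466574354006], [0.6360599453507068, 0.7117886472530592]]
tr 0.93 [[400.00762939453125, 268.140869140625], [511.06427001953125, 239.58346557617188], [517.7350463867188, 265.5252685546875], [406.67840576171875, 294.0826721191406]] [[0.517672254404377, 0.4626245346820751], [0.4556677832295703, 0.554
[... 278 characters left out ...]
.2923442464846202, 0.3847460481749668], [0.28336101495202026, 0.40963473492658947], [0.37753937014990824, 0.4621042923732254], [0.38766795383996344, 0.4344589250233196]]
tr 0.8 [[264.9412841796875, 115.06119537353516], [289.17156982421875, 114.57657623291016], [292.559814453125, 283.9888000488281], [268.32952880859375, 284.4734191894531]] [[0.4167239012276769, 0.28836141783717273], [0.40979735219226937, 0.30873491765484734], [0.5679912200155377, 0.364154413574428], [0.5761452469680162, 0.34046864355730316]]
{'pixel': [188.4, 276.6], 'conf': 0.94} [0.4801 0.319  0.    ]
{'pixel': [268.4, 431.7], 'conf': 0.65} [0.5128 0.5029 0.    ]
{'pixel': [14.9, 435.3], 'conf': 0.64} [0.2935 0.4032 0.    ]
```

View pics/w1.png

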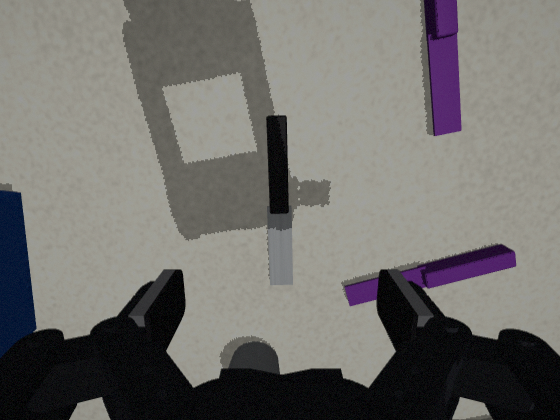

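jog_arm(commands=[[[4, -3, 60, 0, 0, -0.022], [4, -3, 120, 0, 0, -0.022], [4, -3, 160, 0, 0, -0.022], [4, -3, 175, 0, 0, -0.022], [4, -3, 175, 0, 0, -0.022]]])

```text
time_s: 4.58
position: [0.4798, 0.3211, 0.0746]
eef_rot: [[-0.946, -0.325, -0.001], [-0.325, 0.946, -0.0], [0.001, -0.0, -1.0]]
force: [0.5, 0.3, 0.7]
finger_gap: 0.0852
gripper_force: 0.0
```

jog_arm(commands=[[[0, 0, 0, 0, 0, 0], [0, 0, 0, 0, 0, 0], [0, 0, 0, 0, 0, 0], [0, 0, 0, 0, 0, 0], [0, 0, 0, 0, 0, 0], [0, 0, 0, 0, 0, 0]]], fingers=0, grip_force=110)

```text
time_s: 5.32
position: [0.4811, 0.321, 0.0762]
eef_rot: [[-0.946, -0.324, 0.002], [-0.324, 0.946, 0.001], [-0.002, 0.0, -1.0]]
force: [-1.3, -0.6, 6.2]
finger_gap: 0.0151
gripper_force: 109.6
```

jog_arm(commands=[[[0, 0, -60, 0, 0, 0], [0, 0, -120, 0, 0, 0], [40, -85, -150, 0, 0, 0.03], [80, -150, -170, 0, 0, 0.06], [110, -200, -170, 0, 0, 0.1], [130, -250, -170, 0, 0, 0.13], [150, -300, -170, 0, 0, 0.132], [167, -352, -170, 0, 0, 0.132], [167, -352, -170, 0, 0, 0.132], [167, -352, -170, 0, 0, 0.132]]])

```text
time_s: 6.58
position: [0.4361, -0.068, 0.2446]
eef_rot: [[-0.981, -0.193, -0.0], [-0.193, 0.981, 0.0], [0.0, 0.0, -1.0]]
force: [-0.5, 0.2, -0.4]
finger_gap: 0.0153
gripper_force: 108.9
```

```bash
python3 - <<'E'
from h import *
s=robot.state(); print(s['time_s'],s['position'],s['joints'],s['finger_gap'])
c=cam('wrist'); cv2.imwrite('pics/w2.png',c['image']); print(-c['R'].T@c['t'],c['R'][2])
for th,z in(('cover_hinge',.074),('notch',.067),('case',0)):
    for r in robot.pinpoint('wrist',th)[:3]: print(th,r,onz(c,r['pixel'][::-1],z))
P=s['position'];R=s['eef_rot']
# predicted spatula points: tip L/R, handle front
pts=[P+R@np.array([-.1,y,.064]) for y in(-.012,.012)]+[P+R@np.array([-.02,y,.064]) for y in(-.012,.012)]
print(px(c,pts))
b,g,r_=cv2.split(c['image'].astype(int)); m=((b>g+25)).astype(np.uint8)
E
```

```text
6.575 [ 0.4361 -0.068   0.2446] [-0.314  -0.1249  2.0857  0.      1.1812 -2.0792] 0.015322334135475681
[ 0.3644 -0.0827  0.3136] [ 0.2798  0.0537 -0.9586]
[[259.5123 451.0128]
 [304.0027 451.1206]
 [256.5307 322.996 ]
 [307.6152 323.0886]]
```

View pics/w2.png

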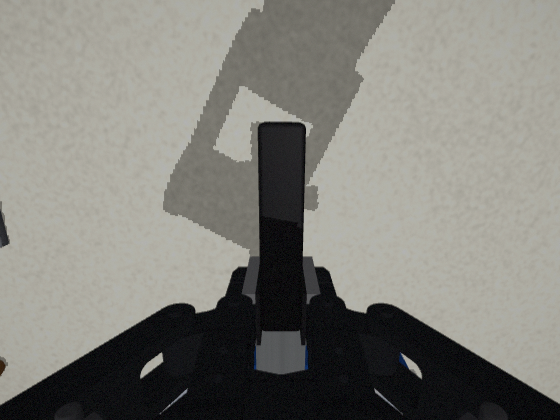

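```bash
python3 - <<'E'
from h import *
from scipy.optimize import minimize
s=robot.state();P=s['position'];R=s['eef_rot']
c=cam('wrist')
for z in(.053,.075): print('rear',z,px(c,[P+R@np.array([.07,y,z]) for y in(-.009,.009)]).round(1).tolist())
C={n:cam(n) for n in('scene','top')}; M={}
for n in C:
    M[n]=robot.trace(n,'cover')[0]['region']
    cv2.imwrite(f'pics/c_{n}.png',C[n]['image'])
def poly(p,n):
    x,y,a=p; X=np.array([[-.088,-.115,.079],[-.088,.115,.079],[.08,.115,.079],[.08,-.115,.079]])
    Q=np.c_[x+np.cos(a)*X[:,0]-np.sin(a)*X[:,1], y+np.sin(a)*X[:,0]+np.cos(a)*X[:,1],X[:,2]]
    return px(C[n],Q)
def iou(p,n):
    m=np.zeros((420,560),np.uint8); cv2.fillPoly(m,[np.round(poly(p,n)*16).astype(np.int32)],1,shift=4)
    m=m>0; return (m&M[n]).sum()/(m|M[n]).sum()
for ns in(['top'],['scene'],['top','scene']):
    b=minimize(lambda p:-sum(iou(p,n) for n in ns),[.66,-.021,.198],method='Nelder-Mead',options=dict(initial_simplex=[[.66,-.021,.198],[.67,-.021,.198],[.66,-.011,.198],[.66,-.021,.26]],xatol=1e-4,fatol=1e-4))
    print(ns,b.x,-b.fun)
p=b.x
ims=[]
for n,(y0,x0) in(('top',(130,255)),('scene',(200,220))):
    k=5; im=cv2.resize(C[n]['image'][y0:y0+90,x0:x0+110 if n=='scene' else x0+100],None,fx=4,fy=4,interpolation=cv2.INTER_CUBIC)
    q=(poly(p,n)-[x0,y0]+.5)*4-.5; cv2.polylines(im,[q.round().astype(np.int32)],1,(0,0,255),1)
    ims.append(im[:360,:400])
cv2.imwrite('pics/fit1.png',np.hstack(ims))
E
```

```text
rear 0.053 [[257.6, 125.4], [307.7, 125.4]]
rear 0.075 [[261.2, 124.0], [303.7, 124.0]]Traceback (most recent call last):
  File "<stdin>", line 8, in <module>
IndexError: list index out of range
```

```bash
python3 - <<'E'
from h import *
from scipy.optimize import least_squares
C={n:cam(n) for n in('scene','top')}
print({n:len(robot.trace(n,'cover')) for n in C})
T=np.array([[455,345],[418,95],[718,42],[762,288]])  # FL, RL, RR, FR in crop1
T=np.c_[260+(T[:,0]-399.5)/(400/90)-.5,135+(T[:,1]+.5)/5-.5]
def Q(p):
    x,y,a=p; X=np.array([[-.088,.115,.079],[.08,.115,.079],[.08,-.115,.079],[-.088,-.115,.079]])
    return np.c_[x+np.cos(a)*X[:,0]-np.sin(a)*X[:,1], y+np.sin(a)*X[:,0]+np.cos(a)*X[:,1],X[:,2]]
f=least_squares(lambda p:(px(C['top'],Q(p))-T).ravel(),[.66,-.02,.2]); print(f.x,f.fun.reshape(-1,2).round(1).tolist())
print([onz(C['top'],t,.079)[:2].round(3).tolist() for t in T])
im=cv2.resize(cv2.imread('pics/scene0.png'),(560,420)) if 0 else cv2.imread('pics/scene0.png')
q=(px(C['scene'],Q(f.x))+.5)*800/560-.5
cv2.polylines(im,[q.round().astype(np.int32)],1,(0,0,255),1)
a=cv2.resize(im[280:420,300:490],None,fx=2.1,fy=3)
i2=cv2.imread('pics/top0.png'); q=(px(C['top'],Q(f.x))+.5)*800/560-.5
cv2.polylines(i2,[q.round().astype(np.int32)],1,(0,0,255),1); b=cv2.resize(i2[190:310,365:500],None,fx=2.9,fy=3.5)
cv2.imwrite('pics/fit1.png',np.hstack([a[:420,:395],b[:420,:395][:,:391]]) if 0 else np.hstack([cv2.resize(a,(399,420)),cv2.resize(b,(391,420))]))
E
```

```text
{'scene': 1, 'top': 1}
[ 0.6629 -0.0173  0.1951] [[-0.7, -0.3], [-0.7, 0.5], [0.7, 0.2], [0.6, -0.4]]
[[0.553, 0.076], [0.721, 0.109], [0.764, -0.112], [0.597, -0.145]]
```

View pics/fit1.png

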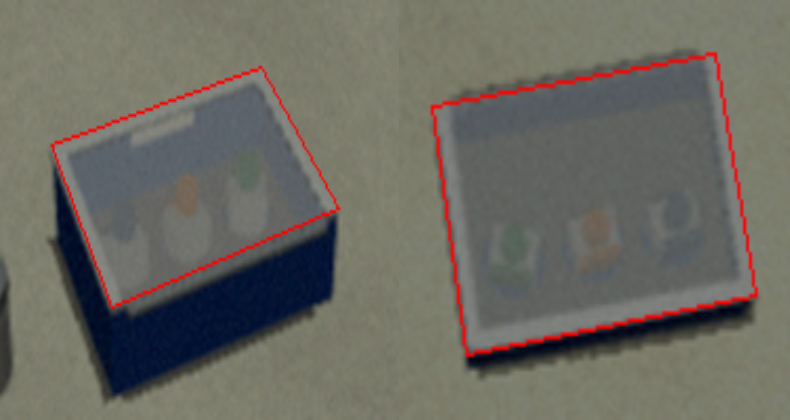

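The overlay fits the case: origin about (0.664,-0.017), yaw 0.195. In the wrist view the handle runs straight and its end is at row 123, where 124 was predicted. Descending to slot height, then inserting.

jog_arm(commands=[[[0, 6, 50, 0, 0, 0], [0, 6, 100, 0, 0, 0], [0, 6, 112, 0, 0, 0], [0, 6, 112, 0, 0, 0], [0, 6, 112, 0, 0, 0]]])

```text
time_s: 7.8
position: [0.4372, -0.0613, 0.135]
eef_rot: [[-0.98, -0.197, 0.004], [-0.197, 0.98, -0.001], [-0.004, -0.002, -1.0]]
force: [0.7, 0.3, -0.9]
finger_gap: 0.0155
gripper_force: 108.8
```

jog_arm(commands=[[[-25, 0, 0, 0, 0, 0], [-45, 0, 0, 0, 0, 0], [-55, 0, 0, 0, 0, 0], [-65, 0, 0, 0, 0, 0], [-72, 0, 0, 0, 0, 0], [-72, 0, 0, 0, 0, 0]]])

```text
time_s: 8.55
position: [0.5061, -0.0465, 0.133]
eef_rot: [[-0.98, -0.197, 0.0], [-0.197, 0.98, -0.0], [-0.0, -0.0, -1.0]]
force: [-0.5, -0.2, -0.3]
finger_gap: 0.0156
gripper_force: 108.8
```

```bash
python3 - <<'E'
from h import *
s=robot.state(); print(s['position'],s['force'],s['wrist_torque'])
c=cam('scene'); a=c['image'][170:300,180:360]; cv2.imwrite('pics/ins.png',np.clip(cv2.resize(a,None,fx=4,fy=4,interpolation=cv2.INTER_CUBIC)*1.5,0,255).astype(np.uint8))
E
```

```text
[ 0.5061 -0.0465  0.133 ] [-0.5199 -0.2207 -0.2671] [ 0.0361  0.0139 -0.0438]
```

View pics/ins.png

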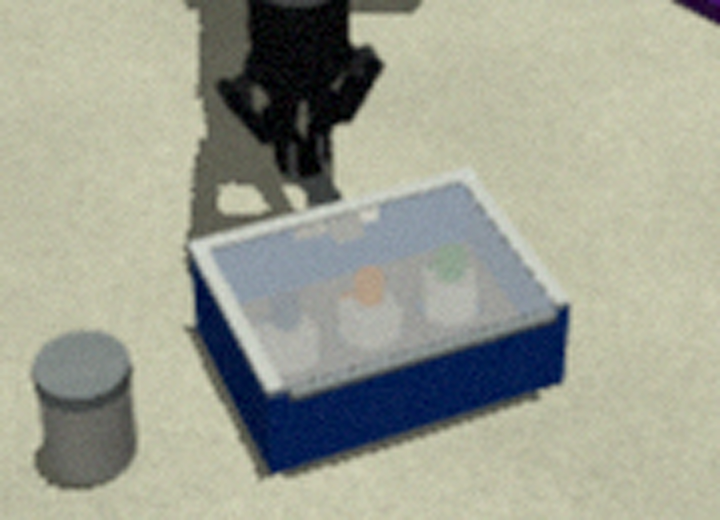

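In the crop the blade sits in the slot under the cover's front border at (345,225), and no force has built up. Now levering along an arc.

jog_arm(commands=[[[0, 0, -9, 0, 0, 0], [-1, 0, -19, 0, 0, 0], [-3, 0, -33, 0, 0, 0], [-6, 0, -46, 0, 0, 0], [-11, 0, -60, 0, 0, 0], [-17, 0, -72, 0, 0, 0], [-25, 0, -84, 0, 0, 0], [-33, 0, -95, 0, 0, 0], [-43, 0, -106, 0, 0, 0], [-43, 0, -106, 0, 0, 0]]])

```text
time_s: 9.85
position: [0.5505, -0.038, 0.2409]
eef_rot: [[-0.98, -0.197, 0.006], [-0.197, 0.98, -0.0], [-0.005, -0.002, -1.0]]
force: [0.4, 0.0, -0.6]
finger_gap: 0.0156
gripper_force: 108.8
```

```bash
python3 - <<'E'
from h import *
s=robot.state(); print(s['position'],s['force'],s['wrist_torque'],s['finger_gap'])
c=cam('scene'); a=c['image'][130:290,180:360]; cv2.imwrite('pics/lift.png',np.clip(cv2.resize(a,None,fx=3.5,fy=3.5,interpolation=cv2.INTER_CUBIC)*1.5,0,255).astype(np.uint8))
E
```

```text
[ 0.5505 -0.038   0.2409] [ 0.4012  0.0287 -0.5725] [-0.0292 -0.0342  0.0017] 0.015559091065479452
```

View pics/lift.png

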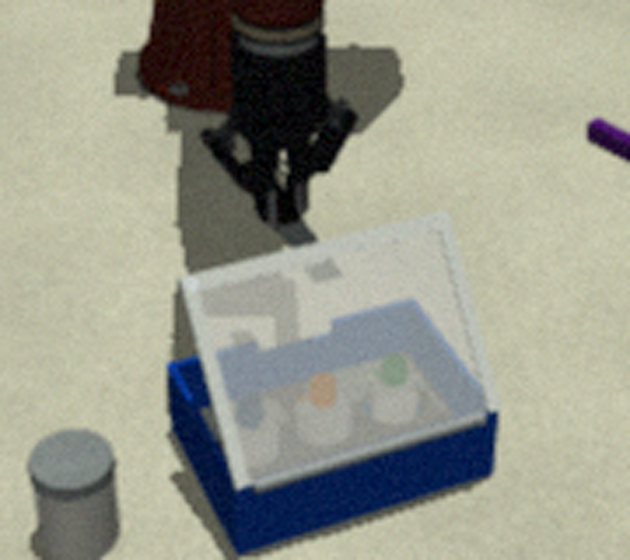

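The cover is up about 45° on the blade. Continuing to upright.

jog_arm(commands=[[[-10, 0, -9, 0, 0, 0], [-22, 0, -17, 0, 0, 0], [-34, 0, -24, 0, 0, 0], [-47, 0, -30, 0, 0, 0], [-60, 0, -34, 0, 0, 0], [-74, 0, -37, 0, 0, 0], [-88, 0, -39, 0, 0, 0], [-99, 0, -40, 0, 0, 0], [-99, 0, -40, 0, 0, 0]]])

```text
time_s: 11.02
position: [0.6467, -0.0183, 0.2794]
eef_rot: [[-0.98, -0.197, 0.003], [-0.197, 0.98, 0.0], [-0.003, -0.0, -1.0]]
force: [0.3, 0.4, -0.3]
finger_gap: 0.0153
gripper_force: 108.8
```

jog_arm(commands=[[[50, 0, 0, 0, 0, 0], [110, 0, 0, 0, 0, 0], [170, 0, 0, 0, 0, 0], [190, 0, 0, 0, 0, 0]]])

```text
time_s: 11.52
position: [0.4561, -0.056, 0.2786]
eef_rot: [[-0.981, -0.196, 0.001], [-0.196, 0.981, 0.0], [-0.001, -0.0, -1.0]]
force: [0.8, 0.7, -0.4]
finger_gap: 0.0153
gripper_force: 108.8
```

```bash
python3 - <<'E'
from h import *
s=robot.state(); print(s['position'],s['eef_rot'],s['force'],s['wrist_torque'],s['finger_gap'],s['joints'])
Y=.3248+np.pi
print(row([.481,.321,.25],down(Y)))
c=cam('scene'); cv2.imwrite('pics/open.png',np.clip(cv2.resize(c['image'],(800,600))*1.3,0,255).astype(np.uint8))
E
```

```text
[ 0.4561 -0.056   0.2786] [[-0.9806 -0.1959  0.0005]
 [-0.1959  0.9806  0.0001]
 [-0.0005 -0.0001 -1.    ]] [ 0.7725  0.6983 -0.3634] [ 0.0283 -0.0007  0.0162] 0.015332704827146715 [-0.2752 -0.1223  2.0155  0.0002  1.2478 -2.0432]
[-98.229 364.825  28.677  -0.      0.001  -0.128]
```

View pics/open.png

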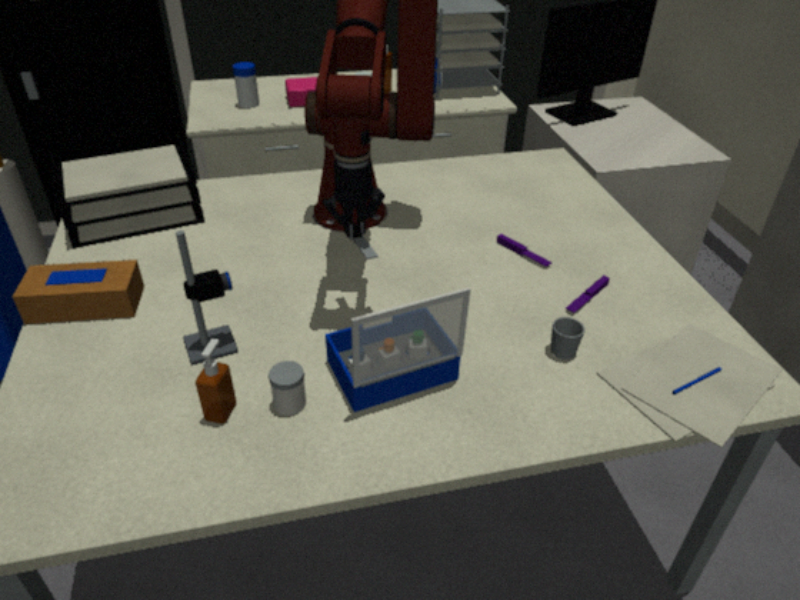

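The cover stands about upright at (410,340) and nothing else has moved. Laying the spatula back where it was.

jog_arm(commands=[[[-30, 50, 10, 0, 0, 0], [-60, 105, 20, 0, 0, 0], [-98, 160, 29, 0, 0, -0.05], [-98, 220, 29, 0, 0, -0.1], [-98, 280, 29, 0, 0, -0.128], [-98, 340, 29, 0, 0, -0.128], [-98, 365, 60, 0, 0, -0.128], [-98, 365, 120, 0, 0, -0.128], [-98, 365, 170, 0, 0, -0.128], [-98, 365, 190, 0, 0, -0.128], [-98, 365, 190, 0, 0, -0.128], [-98, 365, 190, 0, 0, -0.128]]])

```text
time_s: 13.08
position: [0.4852, 0.3222, 0.0914]
eef_rot: [[-0.947, -0.32, 0.005], [-0.32, 0.947, 0.002], [-0.005, 0.001, -1.0]]
force: [0.4, -0.3, -0.4]
finger_gap: 0.0155
gripper_force: 108.8
```

jog_arm(commands=[[[0, 0, 8, 0, 0, 0], [0, 0, 13, 0, 0, 0], [0, 0, 15, 0, 0, 0], [0, 0, 15, 0, 0, 0]]])

```text
time_s: 13.58
position: [0.4839, 0.3215, 0.0762]
eef_rot: [[-0.947, -0.32, 0.001], [-0.32, 0.947, 0.0], [-0.001, -0.0, -1.0]]
force: [-3.5, -1.7, 10.6]
finger_gap: 0.0156
gripper_force: 110.6
```

jog_arm(commands=[[[0, 0, 0, 0, 0, 0], [0, 0, 0, 0, 0, 0], [0, 0, 0, 0, 0, 0], [0, 0, -30, 0, 0, 0], [0, 0, -90, 0, 0, 0], [0, 0, -150, 0, 0, 0], [0, 0, -180, 0, 0, 0], [0, 0, -180, 0, 0, 0]]], fingers=60, grip_force=40)

```text
time_s: 14.58
position: [0.4848, 0.3221, 0.2576]
eef_rot: [[-0.947, -0.321, 0.007], [-0.321, 0.947, 0.003], [-0.007, 0.001, -1.0]]
force: [-0.5, -0.6, -0.3]
finger_gap: 0.0598
gripper_force: 0.0
```

```bash
python3 - <<'E'
from h import *
s=robot.state(); print(s['position'],s['time_s'],s['finger_gap'],s['joints'])
c=cam('wrist')
for r in robot.trace('wrist','spatula')[:3]:
    k=max(cv2.findContours(r['region'].astype(np.uint8),0,2)[0],key=cv2.contourArea); bx=cv2.boxPoints(cv2.minAreaRect(k))
    print('tr',r['conf'],[onz(c,p,.015)[:2].round(3).tolist() for p in bx])
for r in robot.pinpoint('wrist','spatula')[:1]: print(r,onz(c,r['pixel'][::-1],0))
print(row([.649,-.020,.25],down(1.2)))
E
```

```text
[0.4848 0.3221 0.2576] 14.575 0.05978975002228313 [ 0.4659  0.1666  1.7626 -0.      1.2048 -1.4312]
tr 0.8 [[0.421, 0.288], [0.414, 0.307], [0.572, 0.363], [0.58, 0.34]]
tr 0.62 [[0.531, 0.445], [0.456, 0.555], [0.479, 0.575], [0.557, 0.463]]
{'pixel': [186.9, 279.0], 'conf': 0.96} [0.4831 0.3191 0.    ]
[ -49.118 -376.166    1.663   -0.005   -0.001    2.268]
```

jog_arm(commands=[[[-4, -32, 0, 0, 0, 0.187], [-8, -64, 0, 0, 0, 0.374], [-12, -96, 0, 0, 0, 0.56], [-16, -128, 0, 0, 0, 0.747], [-20, -160, 0, 0, 0, 0.93], [-25, -192, 0, 0, 0, 1.12], [-29, -224, 0, 0, 0, 1.3], [-33, -256, 0, 0, 0, 1.49], [-37, -290, 0, 0, 0, 1.68], [-41, -320, 2, 0, 0, 1.86], [-45, -350, 2, 0, 0, 2.04], [-49, -376, 2, 0, 0, 2.22]]])

```text
time_s: 16.23
position: [0.6489, -0.0203, 0.2482]
eef_rot: [[0.324, 0.946, -0.006], [0.946, -0.324, 0.001], [-0.001, -0.006, -1.0]]
force: [0.4, 0.3, 0.3]
finger_gap: 0.0598
gripper_force: 0.0
```

jog_arm(commands=[[[0, 0, 0, 0, 0, 0.03], [0, 0, 0, 0, 0, 0.03], [0, 0, 0, 0, 0, 0.03]]], fingers=46)

```text
time_s: 16.6
position: [0.6492, -0.0182, 0.251]
eef_rot: [[0.344, 0.939, -0.002], [0.939, -0.344, 0.001], [-0.0, -0.002, -1.0]]
force: [-0.1, -0.4, 0.2]
finger_gap: 0.0462
gripper_force: 0.0
```

```bash
python3 - <<'E'
from h import *
s=robot.state(); print(s['position'],s['time_s'],s['finger_gap'],s['joints'],s['eef_rot'])
c=cam('wrist'); im=c['image']; hsv=cv2.cvtColor(im,cv2.COLOR_BGR2HSV)
print('exp cap',px(c,[[.649,-.02,.068]]))
m=cv2.inRange(hsv,(4,110,60),(22,255,255)); n,l,st,ce=cv2.connectedComponentsWithStats(m)
for i in range(1,n):
    if st[i,4]>40: print(st[i],ce[i],'at z.068',onz(c,ce[i],.068),'z.046',onz(c,ce[i],.046))
for th in('bottle_orange','label','bottle_blue','bottle_green'):
    for r in robot.pinpoint('wrist',th)[:2]: print(th,r['conf'],r['pixel'],onz(c,r['pixel'][::-1],.006))
y,x=[int(v) for v in px(c,[[.649,-.02,.05]])[0][::-1]]
a=im[max(0,y-110):y+110,max(0,x-140):x+140]; print('crop origin',max(0,x-140),max(0,y-110))
cv2.imwrite('pics/bot.png',np.clip(cv2.resize(a,None,fx=2.8,fy=2.6,interpolation=cv2.INTER_CUBIC)*1.3,0,255).astype(np.uint8))
E
```

```text
[ 0.6492 -0.0182  0.251 ] 16.6 0.04623230518229616 [-0.1362  0.3148  1.5957  0.0003  1.233   0.2145] [[ 0.3436  0.9391 -0.0019]
 [ 0.9391 -0.3436  0.0005]
 [-0.0001 -0.0019 -1.    ]]
exp cap [[281.4244 211.5063]]
[255 198  40  35 777] [278.6178 213.1905] at z.068 [ 0.6464 -0.0206  0.068 ] z.046 [ 0.644  -0.0266  0.046 ]
bottle_orange 0.62 [198.4, 282.8] [ 0.6488 -0.0249  0.006 ]
label 0.98 [209.2, 267.9] [ 0.6311 -0.0302  0.006 ]
bottle_blue 0.59 [251.5, 313.8] [ 0.6596 -0.0891  0.006 ]
bottle_green 0.87 [140.6, 247.8] [0.637  0.0388 0.006 ]
bottle_green 0.34 [256.0, 212.9] [ 0.5595 -0.0579  0.006 ]
crop origin 141 95
```

View pics/bot.png

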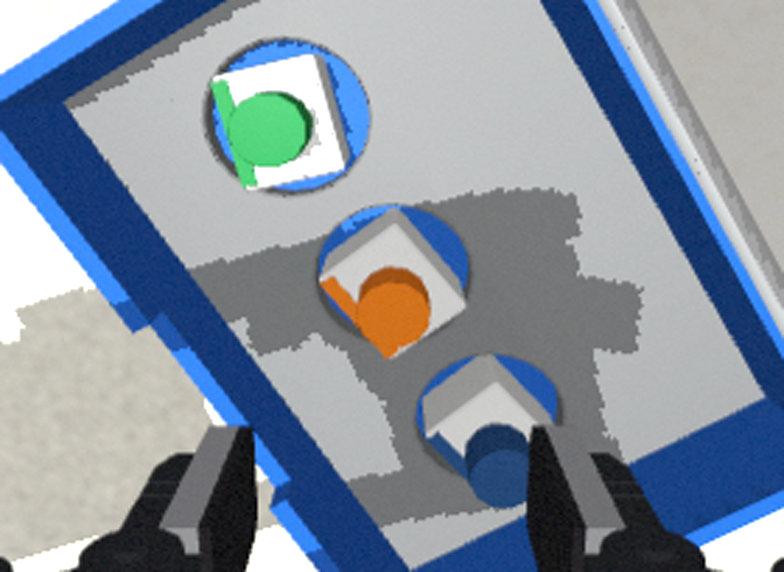

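The last view shows the orange bottle's cap top at crop (394,313). Its shoulder corners are (320,280), (393,222), (466,300) and (388,358), with the stripe on the left–bottom edge. The blue and green bottles are in place. Next, the bottle's pose and the inspection camera's pose.

```bash
python3 - <<'E'
from h import *
c=cam('wrist'); f=lambda p:np.array([141+p[0]/2.8,95+p[1]/2.6])
L,T,R,B,K=[onz(c,f(p),z) for p,z in(((320,280),.042),((393,222),.042),((466,300),.042),((388,358),.042),((394,313),.068))]
print(L,T,R,B,'cap',K,'cen',(L+T+R+B)/4, [np.linalg.norm(a-b).round(4) for a,b in((L,T),(T,R),(R,B),(B,L))])
a=(T-L)+(R-B); b=(L-B)+(T-R)
print('x-axis yaw',np.arctan2(a[1],a[0]),'y-axis yaw',np.arctan2(b[1],b[0])-np.pi/2)
# cap circle from hsv in bright orange
hsv=cv2.cvtColor(c['image'],cv2.COLOR_BGR2HSV); print(hsv[215,282],hsv[201,281])
# inspection camera stand
for n in('scene','top'):
    d=cam(n); im=d['image']; 
    for th in('camera','focus'):
        for r in robot.trace(n,th)[:2] if th=='camera' else []:
            ys,xs=np.nonzero(r['region']); print(n,th,round(r['conf'],2),r['bbox'])
        print(n,th,[(round(r['conf'],2),r['pixel']) for r in robot.pinpoint(n,th)[:2]])
    np.save(f'pics/{n}.npy',im)
    h=cv2.cvtColor(im,cv2.COLOR_BGR2HSV); x0,x1,y0,y1=(115,175,150,260) if n=='scene' else (385,450,195,250)
    m=cv2.inRange(h[y0:y1,x0:x1],(95,90,30),(130,255,255)); ys,xs=np.nonzero(m); print(n,'blue ring',len(xs),xs.mean()+x0,ys.mean()+y0,xs.min()+x0,xs.max()+x0,ys.min()+y0,ys.max()+y0)
    g=(h[y0:y1,x0:x1,2]<40).astype(np.uint8); k,l,st,ce=cv2.connectedComponentsWithStats(g)
    for i in range(1,k):
        if st[i,4]>25: print('dark',st[i]+[x0,y0,0,0,0],ce[i]+[x0,y0])
E
```

```text
[ 0.6286 -0.0126  0.042 ] [ 0.657  -0.0018  0.042 ] [ 0.6694 -0.0351  0.042 ] [ 0.639  -0.0463  0.042 ] cap [ 0.649  -0.0241  0.068 ] cen [ 0.6485 -0.0239  0.042 ] [np.float64(0.0303), np.float64(0.0355), np.float64(0.0324), np.float64(0.0352)]
x-axis yaw 0.35790157061374434 y-axis yaw 0.3289152830939299
[ 14 223 161] [ 13 218 123]
scene camera 0.68 [123.9, 161.5, 165.4, 254.3]
scene camera [(0.68, [243.2, 142.4]), (0.36, [258.0, 251.0])]
scene focus []
scene blue ring 23 159.47826086956522 195.7826086956522 158 161 191 201
dark [115 150  28  11  89] [130.2809 155.3708]
dark [129 189  33  23 474] [144.1624 200.2131]
dark [144 233  20  10  87] [155.3563 236.8966]
dark [132 238  11   7  45] [137.6444 242.    ]
top camera 0.83 [396.0, 201.6, 445.2, 241.9]
top camera [(0.55, [224.8, 414.3])]
top focus []
top blue ring 36 406.0833333333333 219.69444444444446 403 408 214 226
dark [396 207  45  26 525] [416.7371 219.1067]
```

```bash
python3 - <<'E'
from h import *
C={n:cam(n) for n in('scene','top')}
l=tri([C['scene'],C['top']],[(159.5,195.8),(406.1,219.7)]); print('lens',l, [px(C[n],[l]) for n in C])
print('col top from top',onz(C['top'],(441,206.5),.292))
col=np.array([.519,-.3985]); d=(col-l[:2]); print('dist',np.linalg.norm(d),'yaw',np.arctan2(d[1],d[0]))
yaw=np.arctan2(d[1],d[0]); d=d/np.linalg.norm(d)
Rt=down(yaw+np.pi)@cv2.Rodrigues(np.array([0,-.6,0]))[0]
s=robot.state(); c=cam('wrist'); o=s['eef_rot'].T@(-c['R'].T@c['t']-s['position']); print('cam off',o)
for back,up in((.25,.22),):
    Pc=np.r_[l[:2]-d*back,l[2]+up]; P=Pc-Rt@o; print(P,row(P,Rt)); Rw=Rt@s['eef_rot'].T
    Rc=c['R']@s['eef_rot']@Rt.T; t=-Rc@Pc; print('lens px',cv2.projectPoints(l[None],Rc,t,c['K'],None)[0],'tips z',(P+Rt@[0,0,.073]))
E
```

```text
lens [ 0.4967 -0.3291  0.1572] [array([[158.6501, 195.6968]]), array([[405.2702, 219.6492]])]
col top from top [ 0.508  -0.3926  0.292 ]
dist 0.0729457701130826 yaw -1.2596032245000885
cam off [ 0.0717 -0.0003 -0.0689]
[ 0.4504 -0.1844  0.3608] [-223.876 -130.159 -108.917   -0.199   -0.577   -0.644]
lens px [[[280.1242 200.1048]]] tips z [ 0.463  -0.2236  0.3006]
```

jog_arm(commands=[[[-40, -20, -40, 0, 0, 0], [-80, -45, -80, -0.05, -0.15, -0.16], [-120, -70, -109, -0.1, -0.29, -0.32], [-170, -100, -109, -0.15, -0.43, -0.48], [-224, -130, -109, -0.2, -0.577, -0.644], [-224, -130, -109, -0.2, -0.577, -0.644], [-224, -130, -109, -0.2, -0.577, -0.644], [-224, -130, -109, -0.2, -0.577, -0.644]]])

```text
time_s: 18.45
position: [0.4512, -0.1845, 0.3616]
eef_rot: [[-0.251, 0.952, 0.174], [0.787, 0.306, -0.536], [-0.564, 0.002, -0.826]]
force: [0.9, 0.8, -0.0]
finger_gap: 0.0459
gripper_force: 0.0
```

```bash
cat > look.py <<'E'
from h import *
import pickle,sys
s=robot.state(); print(s['time_s'],s['position'])
c=cam('wrist'); pickle.dump(c,open(sys.argv[1],'wb')); cv2.imwrite(sys.argv[1]+'.png',c['image'])
print('pred lens',px(c,[[.4967,-.3291,.1572]]),'col base/top',px(c,[[.519,-.3985,.012],[.519,-.3985,.292]]))
h=cv2.cvtColor(c['image'],cv2.COLOR_BGR2HSV); m=cv2.inRange(h,(95,110,40),(130,255,255))
k,l,st,ce=cv2.connectedComponentsWithStats(m)
for i in range(1,k):
    if st[i,4]>60:
        q=max(cv2.findContours((l==i).astype(np.uint8),0,2)[0],key=cv2.contourArea); print('blue',st[i],ce[i],cv2.fitEllipse(q) if len(q)>5 else '')
for th in('camera','focus'): print(th,[(round(r['conf'],2),r['pixel']) for r in robot.pinpoint('wrist',th)[:2]])
r=robot.trace('wrist','camera')
if r:
    print(r[0]['conf'],r[0]['bbox']); np.save(sys.argv[1]+'m.npy',r[0]['region'])
E
python3 look.py pics/v1
```

```text
18.45 [ 0.4512 -0.1845  0.3616]
pred lens [[279.684  200.4515]] col base/top [[279.6825 158.9236]
 [279.8979 361.0135]]
blue [ 450    0  110   32 2506] [512.0559  12.4034] ((538.483154296875, 14.86257553100586), (27.00655174255371, 187.54312133789062), 95.83722686767578)
blue [259 194  39  23 199] [276.8342 209.9447] ((278.30255126953125, 200.88613891601562), (29.073949813842773, 37.417945861816406), 100.162841796875)
blue [102 247  33  37 971] [116.6982 265.1143] ((115.12638854980469, 264.8770751953125), (34.62157440185547, 42.39656448364258), 104.65313720703125)
camera [(0.67, [150.6, 270.8])]
focus []
0.59 [240.9, 116.6, 309.2, 367.7]
```

jog_arm(commands=[[[0, 50, 0, 0, 0, 0], [0, 100, 0, 0, 0, 0], [0, 110, 0, 0, 0, 0], [0, 110, 0, 0, 0, 0], [0, 110, 0, 0, 0, 0]]])

```text
time_s: 19.27
position: [0.5543, -0.1511, 0.3608]
eef_rot: [[-0.252, 0.952, 0.172], [0.786, 0.306, -0.537], [-0.564, -0.0, -0.826]]
force: [-0.2, -0.4, 0.1]
finger_gap: 0.0458
gripper_force: 0.0
```

```bash
python3 look.py pics/v2; python3 - <<'E'
from h import *
import pickle
for v in('v1','v2'):
    m=np.load(f'pics/{v}m.npy'); 
    print(v,[(y,np.nonzero(m[y])[0].min(),np.nonzero(m[y])[0].max(),int(m[y].sum())) for y in range(110,400,12) if m[y].any()])
E
```

```text
19.275 [ 0.5543 -0.1511  0.3608]
pred lens [[173.4554 201.1028]] col base/top [[206.3983 159.3124]
 [163.5034 361.9457]]
blue [ 335    0  203   43 5639] [442.0133  16.5779] ((454.1872863769531, 18.421537399291992), (35.80791473388672, 232.00621032714844), 93.32202911376953)
blue [152 191  41  27 211] [174.4028 210.2607] ((171.75904846191406, 200.96966552734375), (29.930850982666016, 39.31467056274414), 80.27254486083984)
blue [ 37 247  38  37 969] [ 56.2797 265.1899] ((56.36394500732422, 264.9499816894531), (30.285184860229492, 44.261962890625), 132.9375)
camera [(0.86, [153.6, 200.5])]
focus []
0.83 [148.8, 114.5, 230.9, 317.7]
v1 [(122, np.int64(244), np.int64(309), 66), (134, np.int64(244), np.int64(309), 66), (146, np.int64(244), np.int64(306), 63), (158, np.int64(243), np.int64(303), 61), (170, np.int64(243), np.int64(301), 59), (182, np.int64(268), np.int64(280), 13), (194, np.int64(259), np.int64(295), 37), (206, np.int64(255), np.int64(297), 43), (218, np.int64(255), np.int64(298), 44), (230, np.int64(254), np.int64(298), 45), (242, np.int64(253), np.int64(294), 42), (254, np
[... 360 characters left out ...]

v2 [(122, np.int64(164), np.int64(227), 64), (134, np.int64(165), np.int64(231), 67), (146, np.int64(168), np.int64(231), 64), (158, np.int64(171), np.int64(230), 60), (170, np.int64(173), np.int64(231), 59), (182, np.int64(189), np.int64(200), 12), (194, np.int64(155), np.int64(198), 44), (206, np.int64(153), np.int64(200), 48), (218, np.int64(151), np.int64(201), 51), (230, np.int64(151), np.int64(201), 51), (242, np.int64(155), np.int64(199), 45), (254, np.int64(168), np.int64(193), 26), (266, np.int64(168), np.int64(182), 15), (278, np.int64(164), np.int64(180), 17), (290, np.int64(162), np.int64(177), 16), (302, np.int64(160), np.int64(174), 15), (314, np.int64(158), np.int64(159), 2)]
```

```bash
python3 - <<'E'
from h import *
import pickle
from scipy.optimize import least_squares
a,b=[pickle.load(open(f'pics/v{i}','rb')) for i in(1,2)]
l=tri([a,b],[(278.3,200.9),(171.8,201.0)]); print('lens',l,px(a,[l]),px(b,[l]))
obs=[(a,274,182),(a,272,266),(a,271.5,290),(a,271,314),(a,271,338),(b,194.5,182),(b,175,266),(b,172,278),(b,169.5,290),(b,167,302)]
zs=np.linspace(-.05,.35,200)
def f(p):
    o=[]
    for c,u,v in obs:
        q=px(c,np.c_[np.full(200,p[0]),np.full(200,p[1]),zs]); i=np.argsort(q[:,1]); o.append(np.interp(v,q[i,1],q[i,0])-u)
    return np.array(o)
r=least_squares(f,[.519,-.3985]); print('col',r.x,r.fun.round(1))
d=r.x-l[:2]; yaw=np.arctan2(d[1],d[0]); print('dist',np.linalg.norm(d),'yaw',yaw)
u=d/np.linalg.norm(d); F=np.r_[l[:2]-u*.09,l[2]]; F2=np.r_[r.x-u*.165,l[2]]; print('focus',F,F2)
for n in('scene','top'):
    c=cam(n); print(n,'lens',px(c,[l]),'col',px(c,[[*r.x,0],[*r.x,.292]]))
s=robot.state()
print('to bottle', row([.649,-.0235,.25],down(1.2)))
E
```

```text
lens [ 0.4952 -0.329   0.1579] [[278.299  200.6248]] [[171.804  201.2756]]
col [ 0.5098 -0.3979] [-0.6  0.1  0.2  0.3 -0.1 -0.1  0.   0.3  0.  -0.3]
dist 0.07033818819412678 yaw -1.3624172575448497
focus [ 0.4766 -0.241   0.1579] [ 0.4756 -0.2364  0.1579]
scene lens [[158.61   195.2151]] col [[143.5344 241.832 ]
 [125.106  161.2028]]
top lens [[405.3397 220.0766]] col [[413.6815 225.7098]
 [442.9038 205.9195]]
to bottle [139.379 128.643  39.721   0.206   0.576   0.66 ]
```

```bash
python3 - <<'E'
from h import *
import pickle
for i in(1,2):
    c=pickle.load(open(f'pics/v{i}','rb')); m=np.load(f'pics/v{i}m.npy')
    for side in('min','max'):
        ys=np.arange(128,172,2); 
        xs=np.array([getattr(np.nonzero(m[y])[0],side)() for y in ys]); P=np.array([onz(c,(x,y),.012)[:2] for x,y in zip(xs,ys)])
        v=cv2.fitLine(P.astype(np.float32),cv2.DIST_HUBER,0,.01,.01).ravel(); print(i,side,xs[::4],'yaw',np.arctan(v[1]/v[0]),'pt',v[2:])
    # far and near edges
    us=range(250,298,4) if i==1 else range(178,228,4)
    ys=[np.nonzero(m[:,u])[0].min() for u in us]; P=np.array([onz(c,(u,y),.012)[:2] for u,y in zip(us,ys)])
    v=cv2.fitLine(P.astype(np.float32),cv2.DIST_HUBER,0,.01,.01).ravel(); print(i,'top edge',ys,'yaw',np.arctan2(v[1],v[0]),v[2:])
E
```

```text
1 min [244 244 244 244 244 243] yaw -1.370343 pt [ 0.463  -0.3897]
1 max [310 308 306 304 303 301] yaw -1.3751421 pt [ 0.5461 -0.3597]
1 top edge [np.int64(117), np.int64(117), np.int64(118), np.int64(118), np.int64(118), np.int64(118), np.int64(119), np.int64(119), np.int64(120), np.int64(120), np.int64(120), np.int64(120)] yaw 0.22152798 [ 0.4879 -0.3357]
2 min [164 166 167 169 171 173] yaw -1.3522811 pt [ 0.4646 -0.3926]
2 max [231 231 231 231 230 231] yaw -1.3808879 pt [ 0.5502 -0.3721]
2 top edge [np.int64(118), np.int64(118), np.int64(119), np.int64(119), np.int64(119), np.int64(120), np.int64(120), np.int64(120), np.int64(121), np.int64(121), np.int64(121), np.int64(122), np.int64(122)] yaw 0.21220498 [ 0.5072 -0.3314]
```

jog_arm(commands=[[[35, 32, 10, 0.05, 0.144, 0.165], [70, 64, 20, 0.1, 0.29, 0.33], [105, 96, 30, 0.15, 0.43, 0.5], [139, 129, 40, 0.206, 0.576, 0.66], [139, 129, 40, 0.206, 0.576, 0.66], [139, 129, 40, 0.206, 0.576, 0.66], [139, 129, 40, 0.206, 0.576, 0.66], [139, 129, 40, 0.206, 0.576, 0.66]]])

```text
time_s: 20.58
position: [0.6498, -0.0234, 0.2505]
eef_rot: [[0.36, 0.933, 0.0], [0.933, -0.36, -0.001], [-0.001, 0.001, -1.0]]
force: [-0.3, 0.1, -0.9]
finger_gap: 0.0462
gripper_force: 0.0
```

```bash
python3 - <<'E'
from h import *
s=robot.state(); print(s['time_s'],s['position'],s['eef_rot'],s['force'])
c=cam('wrist'); h=cv2.cvtColor(c['image'],cv2.COLOR_BGR2HSV)
m=cv2.inRange(h,(4,110,40),(22,255,255)); k,l,st,ce=cv2.connectedComponentsWithStats(m)
for i in range(1,k):
    if st[i,4]>100: print(st[i],ce[i],onz(c,ce[i],.068))
print('cap pred',px(c,[[.649,-.0235,.068]]),'row',row([.649,-.0235,.124],down(1.2)))
E
```

```text
20.575 [ 0.6498 -0.0234  0.2505] [[ 0.3604  0.9328  0.0002]
 [ 0.9328 -0.3604 -0.0008]
 [-0.0007  0.0005 -1.    ]] [-0.2597  0.0587 -0.9498]
[252 193  39  35 776] [275.2745 208.0245] [ 0.6465 -0.0208  0.068 ]
cap pred [[279.4158 209.9359]] row [ -0.409  -0.7   126.413   0.      0.001   0.002]
```

jog_arm(commands=[[[0, -1, 40, 0, 0, 0], [0, -1, 80, 0, 0, 0], [0, -1, 110, 0, 0, 0], [0, -1, 122, 0, 0, 0], [0, -1, 126, 0, 0, 0], [0, -1, 126, 0, 0, 0], [0, -1, 126, 0, 0, 0]]])

```text
time_s: 21.5
position: [0.6499, -0.0233, 0.1254]
eef_rot: [[0.361, 0.932, 0.002], [0.932, -0.361, -0.0], [0.0, 0.002, -1.0]]
force: [0.0, 0.3, -0.3]
finger_gap: 0.0459
gripper_force: 0.0
```

jog_arm(commands=[[[0, 0, 0, 0, 0, 0], [0, 0, 0, 0, 0, 0], [0, 0, 0, 0, 0, 0], [0, 0, 0, 0, 0, 0], [0, 0, 0, 0, 0, 0]]], fingers=0, grip_force=40)

```text
time_s: 22.12
position: [0.6494, -0.0231, 0.1245]
eef_rot: [[0.361, 0.932, 0.0], [0.932, -0.361, 0.0], [0.0, 0.0, -1.0]]
force: [-0.5, 0.3, 5.4]
finger_gap: 0.0202
gripper_force: 39.1
```

jog_arm(commands=[[[0, 0, -20, 0, 0, 0], [0, 0, -50, 0, 0, 0], [0, 0, -90, 0, 0, 0], [0, 0, -110, 0, 0, 0], [0, 0, -110, 0, 0, 0]]])

```text
time_s: 22.75
position: [0.65, -0.0233, 0.2361]
eef_rot: [[0.361, 0.932, 0.003], [0.932, -0.361, -0.0], [0.001, 0.003, -1.0]]
force: [0.0, 0.0, 0.0]
finger_gap: 0.0205
gripper_force: 39.3
```

```bash
python3 - <<'E'
from h import *
s=robot.state(); P=s['position'];print(s['time_s'],P,s['finger_gap'],s['force'],s['joints'])
c=cam('wrist'); h=cv2.cvtColor(c['image'],cv2.COLOR_BGR2HSV); cv2.imwrite('pics/held.png',c['image'])
m=cv2.inRange(h,(4,110,40),(22,255,255)); k,l,st,ce=cv2.connectedComponentsWithStats(m)
for i in range(1,k):
    if st[i,4]>20:
        print(st[i],ce[i]); ys,xs=np.nonzero(l==i); z=P[2]-.1245+.042
        if st[i,4]<900:
            Q=np.array([onz(c,p,z)[:2] for p in zip(xs,ys)]); v=cv2.fitLine(Q.astype(np.float32),2,0,.01,.01).ravel(); print('line yaw',np.arctan2(v[1],v[0]),v[2:], 'len',np.ptp((Q-v[2:])@v[:2]),np.ptp((Q-v[2:])@[-v[1],v[0]]))
print('cap px',px(c,[P+[0,0,-.1245+.068],P+[0,0,-.1245+.046]]))
# ascii of region
sub=m[180:300:4,225:335:4]>0
for r in sub: print(''.join('#' if q else '.' for q in r))
for th in('bottle_orange','label'): print(th,[(round(r['conf'],2),r['pixel']) for r in robot.pinpoint('wrist',th)[:2]])
E
```

```text
22.75 [ 0.65   -0.0233  0.2361] 0.02047993857484372 [0.0183 0.0014 0.0426] [-0.1437  0.329   1.607   0.      1.202   0.2261]
[ 257  250   48   62 2476] [280.4063 281.2334]
[234 255  10  13  74] [239.2973 261.0135]
line yaw 0.9712065 [ 0.6315 -0.0144] len 0.006696971751293612 0.004408140393425821
cap px [[280.1653 290.1852]
 [280.0083 267.4874]]
............................
............................
............................
............................
............................
............................
............................
............................
............................
............................
............................
............................
............................
............................
............................
............................
............................
............................
............#####...........
....#.....########..........
...##....##########.........
...##....##########.........
.........###########........
.........###########........
.........###########........
.........###########........
........############........
........############........
........############........
........############........
bottle_orange [(0.76, [241.5, 276.2])]
label [(0.87, [264.8, 255.1])]
```

```bash
cat > fit.py <<'E'
from h import *
from scipy.ndimage import map_coordinates
def fit(c,im,xy,z0,y0,rng=.4,dxy=.003,zs=(.036,)):
    g=cv2.GaussianBlur(im.astype(np.float32),(0,0),1.0); 
    GX=[cv2.Sobel(g[...,k],cv2.CV_32F,1,0) for k in range(3)]; GY=[cv2.Sobel(g[...,k],cv2.CV_32F,0,1) for k in range(3)]
    def sc(x,y,a):
        q=np.array([[-.016,-.019],[-.016,.019],[.016,.019],[.016,-.019]]); t=np.linspace(.08,.92,40)[:,None]; S=[]
        ca,sa=np.cos(a),np.sin(a); tot=[]
        for i in range(4):
            e=q[i]*(1-t)+q[(i+1)%4]*t; W=np.c_[x+ca*e[:,0]-sa*e[:,1],y+sa*e[:,0]+ca*e[:,1],np.full(len(e),z0+.036)]
            p=px(c,W); d=p[-1]-p[0]; n=np.array([-d[1],d[0]])/np.linalg.norm(d)
            v=sum(np.abs(n[0]*map_coordinates(A,[p[:,1],p[:,0]],order=1)+n[1]*map_coordinates(B,[p[:,1],p[:,0]],order=1)) for A,B in zip(GX,GY))
            tot.append(np.minimum(v,250).mean())
        return tot
    best=[]
    for a in np.arange(y0-rng,y0+rng,.02):
        b=max(((sum(sc(xy[0]+i,xy[1]+j,a)),i,j) for i in np.arange(-dxy,dxy+1e-6,.001) for j in np.arange(-dxy,dxy+1e-6,.001)))
        best.append((b[0],a,b[1],b[2]))
    best.sort(reverse=True)
    for b in best[:6]: print(np.round(b,3),np.round(sc(xy[0]+b[2],xy[1]+b[3],b[1])))
E
python3 - <<'E'
from fit import *
s=robot.state(); P=s['position']
c=cam('wrist')
fit(c,c['image'],P[:2],P[2]-.1245+.006,.35)
# earlier standing picture: rebuild its camera from the recorded tool pose
R1=np.array([[.3436,.9391,-.0019],[.9391,-.3436,.0005],[-.0001,-.0019,-1]]); P1=np.array([.6492,-.0182,.251])
Rc=c['R']@s['eef_rot']; o=s['eef_rot'].T@(-c['R'].T@c['t']-P)
c1=dict(c); c1['R']=Rc@R1.T; c1['t']=-c1['R']@(P1+R1@o); c1['K']=c['K'].copy(); c1['K'][0,2]-=141; c1['K'][1,2]-=95
im=cv2.resize(cv2.imread('pics/bot.png'),(280,220),interpolation=cv2.INTER_AREA)
print('standing'); fit(c1,im,[.6487,-.024],.006,.35)
E
```

```text
[544.028   0.35   -0.001   0.   ] [ 86. 199. 204.  55.]
[543.086   0.37   -0.001   0.   ] [ 83. 192. 210.  57.]
[538.431   0.33   -0.001   0.   ] [ 89. 205. 192.  52.]
[535.922   0.29   -0.002  -0.001] [102. 231. 158.  45.]
[535.594   0.31   -0.002  -0.001] [ 99. 242. 146.  48.]
[528.059   0.27   -0.002  -0.001] [103. 216. 167.  42.]
standing
[1000.       0.33    -0.001    0.001] [250. 250. 250. 250.]
[1000.       0.31    -0.001    0.001] [250. 250. 250. 250.]
[999.951   0.29   -0.001   0.001] [250. 250. 250. 250.]
[999.458   0.35   -0.001   0.001] [250. 249. 250. 250.]
[998.453   0.27   -0.002   0.   ] [250. 250. 250. 249.]
[989.806   0.37   -0.001   0.001] [248. 242. 250. 250.]
```

```bash
python3 - <<'E'
from h import *
print(row([.4727,-.2229,.2585],down(2.651)))
E
```

```text
[-249.642  -90.928  -26.604   -0.005   -0.003   -1.45 ]
```

jog_arm(commands=[[[-25, -9, -10, 0, 0, -0.1], [-55, -20, -20, 0, 0, -0.25], [-90, -33, -24, 0, 0, -0.42], [-125, -46, -24, 0, 0, -0.6], [-160, -58, -24, 0, 0, -0.78], [-190, -70, -24, 0, 0, -0.95], [-215, -79, -24, 0, 0, -1.12], [-235, -86, -24, 0, 0, -1.28], [-246, -90, -24, 0, 0, -1.4], [-250, -91, -24, 0, 0, -1.45], [-250, -91, -24, 0, 0, -1.45], [-250, -91, -24, 0, 0, -1.45]]])

```text
time_s: 24.45
position: [0.4734, -0.223, 0.2568]
eef_rot: [[-0.882, 0.472, -0.002], [0.472, 0.882, 0.001], [0.003, 0.0, -1.0]]
force: [0.2, 0.3, -0.5]
finger_gap: 0.0203
gripper_force: 39.3
```

jog_arm(commands=[[[0, 0, 0, 0, 0, 0], [0, 0, 0, 0, 0, 0]]])

```text
time_s: 24.7
position: [0.4738, -0.2231, 0.2577]
eef_rot: [[-0.882, 0.471, -0.001], [0.471, 0.882, 0.0], [0.001, -0.0, -1.0]]
force: [-0.0, 0.5, -0.7]
finger_gap: 0.0201
gripper_force: 39.3
```

```bash
python3 - <<'E'
from fit import *
s=robot.state(); P=s['position']; R=s['eef_rot']; print(s['time_s'],P,R,s['force'],s['joints'],s['finger_gap'])
print(row([.4727,-.2229,.2585],down(2.651)))
c=cam('wrist'); fit(c,c['image'],P[:2],P[2]-.1245+.006,1.78)
F=np.array([.476,-.2385,.158])
for n in('scene','top','wrist'):
    d=cam(n); print(n,'focus/centre px',px(d,[F,[.4727,-.2229,.14]]).round(1).tolist(),[(t,round(r['conf'],2),r['pixel'][::-1]) for t in('label','bottle_orange','focus') for r in robot.pinpoint(n,t)[:2]])
    if n!='wrist':
        h=cv2.cvtColor(d['image'],cv2.COLOR_BGR2HSV); m=cv2.inRange(h,(4,120,40),(20,255,255)); k,l,st,ce=cv2.connectedComponentsWithStats(m)
        print([(st[i].tolist(),ce[i].round(1).tolist()) for i in range(1,k) if st[i,4]>5])
E
```

```text
24.7 [ 0.4738 -0.2231  0.2577] [[-0.8821  0.471  -0.0011]
 [ 0.471   0.8821  0.0003]
 [ 0.0011 -0.0003 -1.    ]] [-0.0224  0.4695 -0.6972] [-0.574   0.0473  1.8933 -0.0004  1.202  -1.6542] 0.02013778653139814
[ 1.105 -0.338 -0.848 -0.    -0.001  0.   ]
[523.099   1.8    -0.001  -0.001] [ 77. 202. 198.  47.]
[520.476   1.78   -0.001  -0.001] [ 79. 208. 189.  44.]
[507.286   1.82   -0.001  -0.001] [ 74. 186. 198.  49.]
[496.671   1.76   -0.001  -0.001] [ 79. 204. 172.  43.]
[483.987   1.84   -0.001  -0.001] [ 71. 168. 194.  52.]
[465.877   1.74   -0.001  -0.002] [ 96. 178. 154.  38.]
scene focus/centre px [[189.4, 187.9], [195.2, 191.5]] [('label', 0.69, [189.6, 187.6]), ('bottle_orange', 0.62, [193.0, 191.6]), ('focus', 0.65, [205.9, 284.6])]
[([197, 0, 36, 31, 467], [215.8, 12.6]), ([155, 31, 33, 49, 163], [169.8, 54.2]), ([163, 30, 58, 55, 502], [190.2, 62.2]), ([265, 36, 5, 5, 12], [266.7, 37.8]), ([265, 48, 6, 17, 84], [267.1, 56.1]), ([220, 65, 6, 12, 30], [223.0, 71.5]), ([264, 68, 5, 2, 6], [265.8, 68.3]), ([188, 175, 9, 18, 79], [191.6, 181.4]), ([9, 182, 87, 45, 2684], [52.6, 205.7]), ([137, 254, 28, 42, 583], [148.7, 275.3])]
top focus/centre px [[375.4, 225.5], [369.1, 227.5]] []
[([402, 150, 18, 20, 143], [409.0, 160.2]), ([344, 175, 50, 73, 583], [370.1, 217.6]), ([378, 180, 41, 36, 592], [398.2, 197.9]), ([384, 198, 43, 70, 351], [405.4, 231.2]), ([271, 240, 111, 160, 4218], [325.8, 321.6]), ([471, 267, 78, 48, 2291], [509.2, 291.1]), ([357, 271, 5, 3, 7], [358.6, 272.1]), ([178, 339, 68, 71, 1951], [210.7, 374.0]), ([286, 338, 5, 3, 7], [288.0, 339.1]), ([222, 350, 3, 4, 6], [222.8, 352.0]), ([224, 374, 86, 46, 1485], [260.3, 403.7]), ([210, 403, 4, 4, 7], [211.1, 404.6])]
wrist focus/centre px [[260.6, 267.1], [282.1, 238.7]] [('label', 0.85, [259.2, 266.6]), ('bottle_orange', 0.88, [279.0, 239.8])]
```

jog_arm(commands=[[[1, 0, -1, 0, 0, 0], [1, 0, -1, 0, 0, 0], [1, 0, -1, 0, 0, 0], [1, 0, -1, 0, 0, 0], [1, 0, -1, 0, 0, 0], [1, 0, -1, 0, 0, 0], [1, 0, -1, 0, 0, 0], [1, 0, -1, 0, 0, 0]]])

```text
time_s: 26.35
position: [0.4728, -0.2229, 0.2587]
eef_rot: [[-0.882, 0.471, -0.001], [0.471, 0.882, 0.0], [0.001, -0.0, -1.0]]
force: [0.4, 0.7, -0.7]
finger_gap: 0.0203
gripper_force: 39.3
```

```bash
python3 - <<'E'
from h import *
s=robot.state(); print(s['position'],s['qvel'],s['finger_gap'])
print(robot.hand_in())
E
```

```text
[ 0.4728 -0.2229  0.2587] [ 0.0009 -0.0005  0.0002 -0.0017  0.0005 -0.0012] 0.0202581515714396
the job is handed in; nothing more can be done
None
```

I handed the job in at about 26 s: the cover was levered open and left about upright, the spatula is back flat on the desk, and the gripper is holding the orange-capped bottle still at the focus point (distance from the lens known to about 3 mm), label facing the lens; no verdict came back.

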